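# Brake lever check on an instrument hand control

## Task

Check the brake lever (the orange one): with the backs of your fingers, press it in from its outer side, towards the fixed bar, until it is firmly against its own stop, stay there for a moment, and let it spring all the way back out. Then press it in against its stop a second time and finish while still holding it there, so that the gap left to the bar can be gauged. Only press: do not pinch the lever, reach inside it or touch the bar, do not force it, and leave the black lever and everything else on the bench alone.

Things in the scene. Friction and masses are not known exactly. Their poses are not given: they have to be found in the camera images.
- brake_unit: Bolted-down unit of the orange lever. Origin: centre of its base plate's underside (120 x 200 x 12 mm). +x: pressing direction, from lever to bar. Bar along y at x +30, z 110 mm, on 18 mm posts at y +-88. Lever on the -x side of the bar, same height; vertical pivot at x -12, y -75, between plates reaching z 132 mm (highest point).
- brake_lever (a joint): Orange lever's angle, rad: 0 fully out, grows as it is pressed towards the bar, 0.30 hard against its built-in stop: there it is parallel to the bar with 23 mm of air between. A spring pushes it back out: 105 mm from the pivot it takes 3 N to start it and 7 N at the stop; beyond that it is solid. Let go, it springs out in about 0.3 s.
- brake_push (a point): Point to press: on the orange lever's outer flat face (away from the bar), 105 mm from the pivot, 110 mm above the bench; moves with it. Lever 155 mm long, 12 thick, 22 high (z 99 to 121); fully out it slants 0.30 rad away from the bar, free end towards the unit's +y. Grey liner on its inner side. Site axes: y along the lever to the free end, x towards the bar.
- brake_bar (a point): Middle of the fixed steel bar with black rubber grip, 26 mm diameter, 200 mm long along its y; 110 mm above the bench. Not to be touched.
- clutch_unit: Bolted-down unit of the black lever (leave alone; may stand left or right of the orange one). Origin: centre of its base plate's underside (120 x 200 x 12 mm). +x: pressing direction, from lever to bar. Bar along y at x +30, z 110 mm, on 18 mm posts at y +-88. Lever on the -x side of the bar, same height; vertical pivot at x -12, y -75, between plates reaching z 132 mm (highest point).
- clutch_lever (a joint): Angle of the black lever, rad: 0 fully out; to stay there.
- lens_post: Bystander, loose: small round lens on a 13 mm post with a 36 mm foot, 82 mm high; origin under its foot.
- screwdriver: Bystander, loose: green-handled screwdriver lying on the bench; origin under its middle, x along it.
- phone: Bystander, loose: black phone lying flat, 72 x 150 x 9 mm; origin under its centre.
- red_bin: Bystander, loose: open red plastic bin, 100 x 130 x 55 mm; origin under its centre.
- tweezers: Bystander, loose: steel tweezers lying flat, 120 mm long, 6 mm thick; origin under the middle.
- parts_jar: Bystander, loose: jar with a blue cap, 52 mm diameter, 70 mm high; origin under its centre.
- torch: Bystander, loose: small torch lying down, 120 mm long, 32 mm thick at the black head; origin under the middle.
Mind the look-alikes: they are no part of the job. What is shaped like the brake_unit but yellow is not meant.

How it is judged:
By the outcome, as a careful person would: the job done as asked, in the order asked, and still so for the second after the job is handed in, while the arm keeps its last pose, push and grip.
It also fails if it takes over 38 s, if anything falls off the work surface, if the arm or the gripper's body presses on something with over 40 N, if the wrist force passes 120 N, or if a joint passes its speed limit or range.

## Robot

A 6-joint arm with a two-finger parallel gripper is mounted at the origin on the work surface. World frame = base frame: x ahead of the robot, y to its left, z up, the work surface at z = 0. Lengths are in mm, angles in rad, forces in N, time in s.
With the tool pointing down it reaches from about 400 to 925 mm from the base axis. Payload 12.5 kg.
Tool frame: the origin (TCP) lies between the finger pads; the fingertips stand 11 mm ahead of it and the grasp point (between the pads) lies 8 mm behind it (env.tip_extent is the distance from the TCP to the fingertips, in mm); x points along the fingers, z is the direction in which the jaws open and shut, and the axes are right-handed (so a half turn about x gives the same grasp; the last joint's range is limited). The gripper opens to 95 mm and grips with 3 to 60 N. Pads are 20 mm wide; open, the fingers measure 119 mm over their backs; the gripper's body (75 mm by 180 mm) begins 59 mm behind the grasp point.
Start: joints at [-1.286, 0.491, 1.559, -0, 1.092, -0.106], TCP at [238.104, -577.886, 225.661] pointing down, gripper open.
Joint ranges: [-3.1, 3.1], [-0.84, 2.19], [0.05, 2.79], [-1.13, 4.28], [0.06, 2.93], [-2.69, 2.69]. Speed limits (rad/s): [2.22, 2.22, 2.79, 3.14, 3.14, 3.14].

## Interface

Orientations are given as [roll, pitch, yaw] about the fixed x, y, z axes, in that order (R = Rz(yaw) Ry(pitch) Rx(roll)).
In Python, from cell import status, imaging, env gives the robot as it stands. The module is installed in compiled form; this text tells all that it offers.
- The arm moves only by the tool apply_moves, never from a script. Its argument "increments" is a list of rows, each a list of 5 numbers: the closure, from 0 (fully open) to 1 (shut), then the shift along the tool's x, y, z in mm, then the turn about the tool's x in degrees. A call has 1 to 10 rows; each row shifts and turns the commanded pose from where the row before left it, along the tool's axes as they then stand; what a row does not reach is not made up. A row lasts 1/10 s, in which the tool goes at most 50 mm and 8.59 degrees, less where a joint would pass 70% of its speed; a pose out of reach is approached as far as the arm can. A call with a gripper value outside its range is refused whole. The fingers move at their own pace and stop on an object; the grip force is fixed at half the most. Time passes only in rows, so rows that do not move let the fingers close. It gives the time, the measured TCP pose, the force and the opening at its end, in the units of the state.
- status.state(): the state, without advancing time (a new reading comes with each control period).
- imaging.read_camera(name): name is "scene" or "side" or "wrist"; returns a dict with "pixels" (420x560x3 uint8, red, green, blue), "fovy" (degrees; the focal length in pixels is half the picture's height over the tangent of half this angle, whatever the lens; pixels are square), "cx", "cy" (the principal point, pixels), "distortion" ([k1, k2, p1, p2, k3] as OpenCV has them; the pictures are not rectified), "R" (3x3) and "t" (3): a world point X has camera coordinates R X + t. Camera axes: x right, y down, z forward; pixel columns grow to the right and rows downward; lengths in mm; the calibration is good to about 2 mm. A picture is of the moment at which its call begins. There is no depth.
- env.job_done(): hands the job in, once; it reports no verdict.
The state is a dict: "t": time; "joints": joint angles; "qvel": joint speeds; "tau": joint torques, N m; "eef_pos": TCP position; "tcp_rot": TCP orientation; "ft_force": force on the tool from outside, world axes, zero at the start; "moment": the same for the moment, N m; "opening": opening from 0.0 (shut) to 1.0 (fully open).
Only numpy, scipy, OpenCV 4.12 (cv2) and the standard library are available. Lean on these libraries where they do the work, as an engineer would, in place of code of your own. Each camera call takes 0.05 s, during which the arm holds its last target. There are 200 camera calls.

## Working session

There is one attempt and no reset: what is moved stays moved. The work goes in short steps, Python scripts to look and compute and a tool call to move; the robot and the scene stay as the last step left them, time stands still between calls to the robot, and variables do not carry over. Pictures are saved under pics/ and viewed, about 8 in all and at most 12, crops included, and the job is handed in when it is done.

Besides the shell and the picture viewer there is one more tool, called after ">>>" by a JSON object that holds its "op" and its "data", one argument or row to a line. apply_moves: Moves the arm, as the interface text tells. Its arguments: {"type":"object","properties":{"increments":{"type":"array"}},"required":["increments"]}

```bash
mkdir -p pics
cat > h.py <<'E'
import numpy as np, cv2
from cell import status, imaging, env
def cam(n):
    c=imaging.read_camera(n); p=c["pixels"]; f=p.shape[0]/2/np.tan(np.radians(c["fovy"])/2)
    c["K"]=np.array([[f,0,c["cx"]],[0,f,c["cy"]],[0,0,1.]]); c["R"]=np.array(c["R"]); c["t"]=np.array(c["t"]); c["D"]=np.array(c["distortion"],float)
    return c
def ray(c,uv):
    n=cv2.undistortPoints(np.array(uv,float).reshape(-1,1,2),c["K"],c["D"]).reshape(-1,2)
    d=np.c_[n,np.ones(len(n))]@c["R"]; return -c["R"].T@c["t"],d
def onz(c,uv,z):
    o,d=ray(c,uv); return o+d*((z-o[2])/d[:,2])[:,None]
def proj(c,X):
    return cv2.projectPoints(np.array(X,float).reshape(-1,1,3),cv2.Rodrigues(c["R"])[0],c["t"],c["K"],c["D"])[0].reshape(-1,2)
E
python3 - <<'E'
from h import *
for n in("scene","side"):
    c=cam(n); cv2.imwrite(f"pics/{n}0.png",c["pixels"][:,:,::-1]); print(n,-c["R"].T@c["t"],c["R"][2],c["fovy"],c["D"])
print(status.state())
E
```

```text
scene [1397.87073307  202.97303416 1072.83380783] [-0.64742142 -0.14403738 -0.74839745] 45.22310519896018 [-0.02005747  0.          0.          0.          0.        ]
side [  390.11067119 -1105.12545541  1131.98562697] [ 0.09070536  0.73719736 -0.66956149] 42.243100963900375 [-0.21518488  0.          0.          0.          0.        ]
{'t': 0.1, 'joints': array([-1.28559334e+00,  4.91506829e-01,  1.55939967e+00, -1.70996185e-05,
        1.09172422e+00, -1.05590126e-01]), 'qvel': array([ 4.82389780e-05, -1.18655834e-03, -2.25366051e-03,  1.00862468e-03,
        9.84943523e-05,  1.39734298e-04]), 'tau': array([ 3.11266995e-03, -6.13622904e+01, -2.58605701e+01,  6.93990639e-02,
        4.69797815e-02, -2.67390129e-05]), 'eef_pos': array([ 238.03813265, -577.66176827,  225.11165027]), 'tcp_rot': array([3.05061164, 1.56975814, 1.87061632]), 'ft_force': array([ 0.18643891, -1.03416927,  0.97364317]), 'moment': array([0.00928235, 0.00541555, 0.00532381]), 'opening': 1.0005782945728474}
```

View pics/scene0.png

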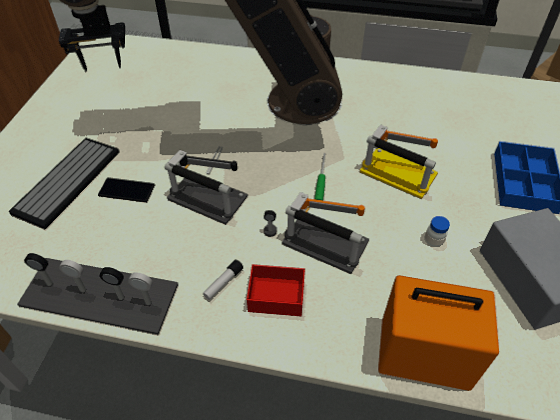

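View pics/side0.png

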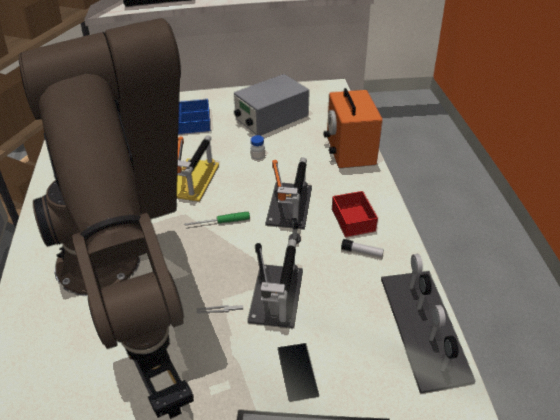

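Scene image: orange-lever candidates are (335,208), on the dark plate, and (415,138), on the yellow plate (look-alike). The orange case at (440,330) is no lever, and the black-lever clutch is at (205,180). I choose (335,208), which is at about (290,180) in the side view, and check it in a close crop.

Run:
```python
from h import *
a=cam("scene")["pixels"][180:280,265:385,::-1]; b=cam("side")["pixels"][145:245,245:345,::-1]
r=lambda i:cv2.resize(i,None,fx=min(400/i.shape[1],5),fy=min(400/i.shape[1],5),interpolation=cv2.INTER_CUBIC)
a,b=r(a),r(b); H=max(a.shape[0],b.shape[0]); pad=lambda i:np.pad(i,((0,H-i.shape[0]),(0,0),(0,0)))
cv2.imwrite("pics/crop1.png",np.hstack([pad(a),pad(b)])); print(a.shape,b.shape)
```

```text
(333, 400, 3) (400, 400, 3)
```

View pics/crop1.png

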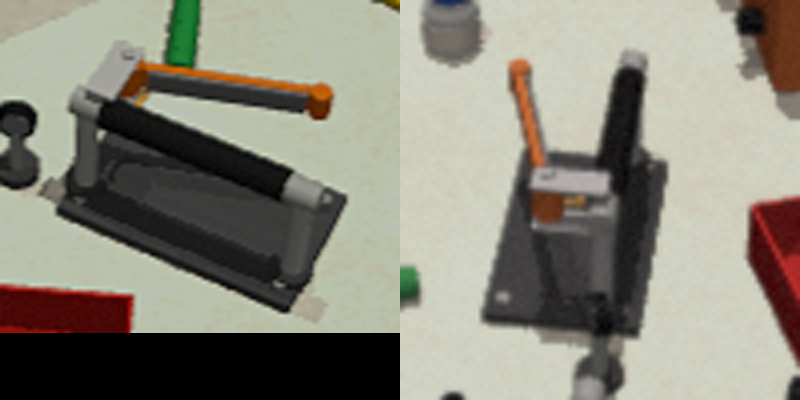

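Crop: an orange lever with grey liner on a dark plate, with the pivot bracket at the -y end and the bar on the +x side. It matches the brake_unit description. Now I measure its pose.

Run:
```python
from h import *
s=cam("scene"); d=cam("side")
S=lambda p:np.array(p)/3.3333-0.35+[265,180]
D=lambda p:np.array(p)/4.-0.35+[245,145]
A=onz(s,S([[58,205],[291,301],[347,196]]),12); B=onz(d,D([[84,317],[238,328],[267,162],[125,150]]),12)
print("scene corners (+x-y,+x+y,-x+y)\n",A.round(1)); print("side (-x-y,+x-y,+x+y,-x+y)\n",B.round(1))
for c,P in((s,A),(d,B)): print([np.linalg.norm(P[i+1]-P[i]).round(1) for i in range(len(P)-1)])
# model fit: rigid, given corner correspondences
M={'pm':(60,-100),'pp':(60,100),'mp':(-60,100),'mm':(-60,-100)}
m=np.array([M[k] for k in('pm','pp','mp','mm','pm','pp','mp')],float); w=np.vstack([A,B])[:,:2]
def fit(m,w):
    mc,wc=m.mean(0),w.mean(0); a,b=m-mc,w-wc
    th=np.arctan2((a[:,0]*b[:,1]-a[:,1]*b[:,0]).sum(),(a*b).sum()); R=np.array([[np.cos(th),-np.sin(th)],[np.sin(th),np.cos(th)]])
    return th,wc-R@mc,R
for nm,i in(("both",slice(None)),("scene",slice(0,3)),("side",slice(3,7))):
    th,o,R=fit(m[i],w[i]); print(nm,th,o,(w[i]-(m[i]@R.T+o)).round(1).tolist())
th,o,R=fit(m,w); 
W=lambda x,y,z:np.r_[R@[x,y]+o,z]
# orange masks within window, lever free end, bar ends
for n,c,(x0,x1,y0,y1) in(("scene",s,(290,370,190,220)),("side",d,(268,300,155,205))):
    h=cv2.cvtColor(c["pixels"],cv2.COLOR_RGB2HSV); k=np.zeros(h.shape[:2],np.uint8)
    k[y0:y1,x0:x1]=((h[...,0]>5)&(h[...,0]<20)&(h[...,1]>150)&(h[...,2]>100))[y0:y1,x0:x1]
    ys,xs=np.nonzero(k); print(n,len(xs),xs.min(),xs.max(),ys.min(),ys.max())
    e=xs>355 if n=="scene" else ys<165
    print(" tip centroid",xs[e].mean(),ys[e].mean())
    a=-.0; q=.30  # fully out lever direction: rotate +y toward -x by .3
    L=lambda r,off,z:W(-12-np.sin(q)*r+np.cos(q)*off,-75+np.cos(q)*r+np.sin(q)*off,z)
    pts=[L(155,0,110),L(150,0,121),L(105,-6,121),W(-12,-75,132),W(30,-100,110),W(30,100,110)]
    print(" pred",proj(c,pts).round(1).tolist())
    v=c["pixels"][:,:,::-1].copy(); v=cv2.resize(v[145:285,240:400],None,fx=5,fy=5)
    for p in proj(c,pts+[W(*M[k],12) for k in M]): cv2.circle(v,tuple(int(t) for t in (p-[240,145]+.5)*5),4,(255,0,255),1)
    cv2.imwrite(f"pics/ov_{n}.png",v)
a,b=cv2.imread("pics/ov_scene.png"),cv2.imread("pics/ov_side.png"); cv2.imwrite("pics/ov.png",np.hstack([a[150:700,150:650],b[50:600,50:350]]))
```

```text
scene corners (+x-y,+x+y,-x+y)
 [[614.8  49.1  12. ]
 [667.7 238.4  12. ]
 [560.1 271.   12. ]]
side (-x-y,+x-y,+x+y,-x+y)
 [[501.2  72.9  12. ]
 [613.2  44.   12. ]
 [669.8 232.2  12. ]
 [558.  264.8  12. ]]
[np.float64(196.5), np.float64(112.5)]
[np.float64(115.6), np.float64(196.5), np.float64(116.5)]
both -0.2826635032900134 [585.62224444 156.15993089] [[-0.5, 5.7], [-3.4, 2.9], [4.2, 2.0], [1.1, -3.9], [-2.2, 0.6], [-1.3, -3.2], [2.1, -4.1]]
scene -0.28846310087082117 [585.56935415 159.8834229 ] [[0.2, 2.2], [-3.8, -0.3], [3.6, -1.9]]
side -0.2843660307551902 [585.54730004 153.49162606] [[1.3, -1.4], [-1.9, 3.4], [-1.4, -0.4], [2.0, -1.5]]
scene 147 306 364 198 213
 tip centroid 360.48571428571427 207.42857142857142
 pred [[362.9, 209.9], [361.4, 206.8], [343.6, 202.5], [302.0, 195.6], [285.4, 209.0], [359.8, 238.6]]
side 91 273 283 160 199
 tip centroid 274.3125 162.0625
 pred [[274.0, 162.4], [274.2, 160.6], [274.4, 169.5], [281.9, 188.3], [295.2, 201.0], [303.0, 159.5]]
```

View pics/ov.png

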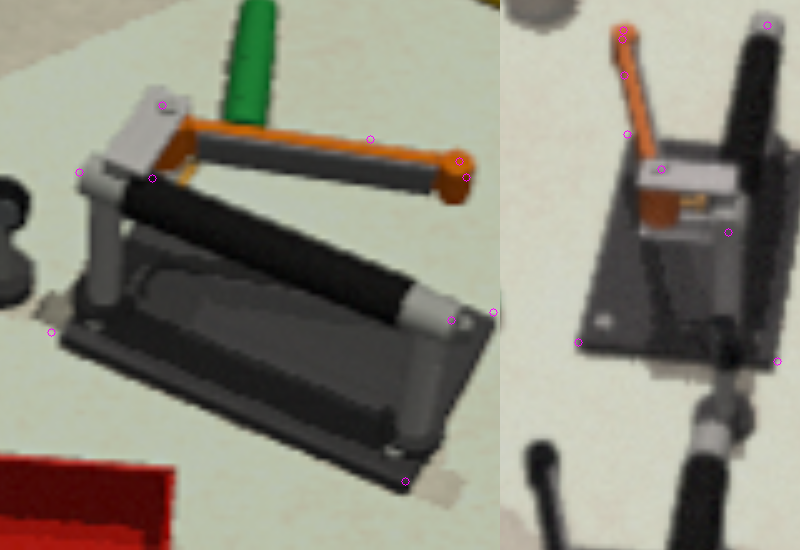

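The overlay fits within 3 mm or so: lever tip, pivot plates, bar ends and plate corners all agree in both views. Unit origin is about (585.6,156), yaw -0.285. Next I work out the move in tool axes.

```bash
cat >> h.py <<'E'
from scipy.spatial.transform import Rotation as Ro
th=-0.285; o=np.array([585.6,156.]); R2=np.array([[np.cos(th),-np.sin(th)],[np.sin(th),np.cos(th)]])
def rep():
    s=status.state(); T=Ro.from_euler("xyz",s["tcp_rot"]).as_matrix(); u=R2.T@(s["eef_pos"][:2]-o)
    print("t",s["t"],"pos",s["eef_pos"].round(1),"unit xy",u.round(1),"F unit",(R2.T@s["ft_force"][:2]).round(2),s["ft_force"][2].round(2),"op",s["opening"].round(3)); print("T cols x,y,z\n",T.round(3)); return s,T
E
python3 - <<'E'
from h import *
s,T=rep()
az=np.degrees(np.arctan2(T[1,2],T[0,2])); print("tool z az",az,"target",np.degrees(th), "or", np.degrees(th)+180)
via=np.r_[520,-250,230.]; tgt=np.r_[R2@[-100,30]+o,230]
print("to via (tool)",T.T@(via-s["eef_pos"]),"via->tgt (tool, same orient)",T.T@(tgt-via),tgt)
E
```

```text
Traceback (most recent call last):
  File "h.py", line 18, in rep
    print("t",s["t"],"pos",s["eef_pos"].round(1),"unit xy",u.round(1),"F unit",(R2.T@s["ft_force"][:2]).round(2),s["ft_force"][2].round(2),"op",s["opening"].round(3)); print("T cols x,y,z\n",T.round(3)); return s,T
                                                                                                                                                ^^^^^^^^^^^^^^^^^^
AttributeError: 'float' object has no attribute 'round'
```

```bash
sed -i 's/s\["ft_force"\]\[2\].round(2)/round(float(s["ft_force"][2]),2)/; s/s\["opening"\].round(3)/round(float(s["opening"]),3)/' h.py
python3 - <<'E'
from h import *
s,T=rep()
az=np.degrees(np.arctan2(T[1,2],T[0,2])); print("tool z az",az,"target",np.degrees(th), "or", np.degrees(th)+180)
via=np.r_[520,-250,230.]; tgt=np.r_[R2@[-100,30]+o,230]
print("to via (tool)",T.T@(via-s["eef_pos"]),"via->tgt (tool, same orient)",T.T@(tgt-via),tgt)
E
```

```text
t 0.3 pos [ 238.1 -577.8  225.4] unit xy [-127.2 -801.9] F unit [-0.37  0.34] 0.61 op 1.001
T cols x,y,z
 [[-0.     0.925  0.381]
 [ 0.     0.381 -0.925]
 [-1.     0.    -0.   ]]
tool z az -67.60788093049229 target -16.32929716122846 or 163.67070283877155
to via (tool) [  -4.48117563  385.5228479  -195.71153367] via->tgt (tool, same orient) [ 1.37685370e-01  1.56062959e+02 -4.36356404e+02] [498.06855827 212.90559471 230.        ]
```

>>> {"op": "apply_moves", "data": {
  "increments": [
    [1,0,38.5,-19.5,0],
    [1,0,38.5,-19.5,0],
    [1,0,38.5,-19.5,0],
    [1,0,38.5,-19.5,0],
    [1,0,38.5,-19.5,0],
    [1,0,38.5,-19.5,0],
    [1,0,38.5,-19.5,0],
    [1,0,38.5,-19.5,0],
    [1,0,38.5,-19.5,0],
    [1,0,38.5,-19.5,0]
  ]
}}

```text
t: 1.3
eef_pos: [520.8, -249.4, 225.8]
tcp_rot: [0.367, 1.57, -0.813]
ft_force: [-0.3, -0.7, -0.2]
opening: 0.219
```

>>> {"op": "apply_moves", "data": {
  "increments": [
    [1,0,15.5,-43.5,0],
    [1,0,15.5,-43.5,0],
    [1,0,15.5,-43.5,0],
    [1,0,15.5,-43.5,0],
    [1,0,15.5,-43.5,0],
    [1,0,15.5,-43.5,0],
    [1,0,15.5,-43.5,0],
    [1,0,15.5,-43.5,0],
    [1,0,15.5,-43.5,0],
    [1,0,15.5,-43.5,0]
  ]
}}

```text
t: 2.3
eef_pos: [497.0, 212.3, 225.8]
tcp_rot: [1.197, 1.57, 0.017]
ft_force: [0.3, -1.5, -0.4]
opening: 0.007
```

>>> {"op": "apply_moves", "data": {
  "increments": [
    [1,0,0,0,-8.55],
    [1,0,0,0,-8.55],
    [1,0,0,0,-8.55],
    [1,0,0,0,-8.55],
    [1,0,0,0,-8.55],
    [1,0,0,0,-8.55],
    [1,0,0,0,0],
    [1,0,0,0,0]
  ]
}}

```text
t: 3.1
eef_pos: [497.4, 210.3, 225.6]
tcp_rot: [-1.22, 1.571, -1.509]
ft_force: [0.7, 0.3, -0.1]
opening: 0.006
```

Run:
```python
from h import *
s,T=rep()
az=np.degrees(np.arctan2(T[1,2],T[0,2])); print("az",az,"target",np.degrees(th))
tgt=np.r_[R2@[-100,30]+o,107]; print("tool delta",T.T@(tgt-s["eef_pos"]))
c=cam("wrist"); cv2.imwrite("pics/wrist1.png",c["pixels"][:,:,::-1])
```

```text
t 3.1 pos [497.4 210.3 225.6] unit xy [-99.9  27.3] F unit [0.58 0.43] -0.07 op 0.006
T cols x,y,z
 [[ 0.     0.285  0.959]
 [-0.     0.959 -0.285]
 [-1.    -0.     0.   ]]
az -16.562377580715207 target -16.32929716122846
tool delta [ 1.18595852e+02  2.68255073e+00 -1.03216450e-01]
```

View pics/wrist1.png

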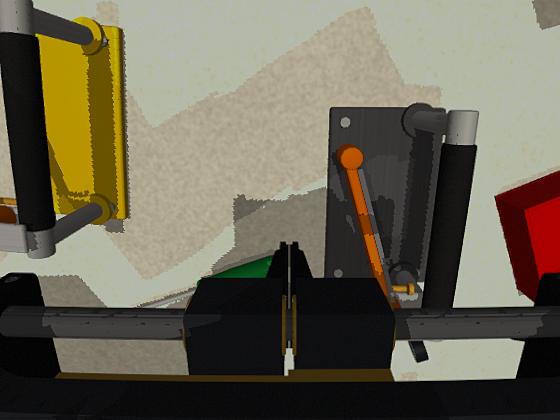

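Wrist view: the closed fingers' tips are at (290,245). The orange lever lies to the right with its end knob at (350,158), and the bar runs from (463,125) to (440,305). The yellow unit is far left. I check the lever position from here.

Run:
```python
from h import *
c=cam("wrist")
U=lambda P:np.c_[(P[:,:2]-o)@R2,P[:,2]].round(1)
print("knob, lever axis pts (z121):\n",U(onz(c,[[350,158],[357,190],[368,230],[378,268]],121)))
print("plate corner/hole z12",U(onz(c,[[331,108],[330,276]],12)), "bar axis z~123",U(onz(c,[[463,125],[455,200],[447,260]],123)))
q=.3
L=lambda r,off,z:np.r_[R2@[-12-np.sin(q)*r+np.cos(q)*off,-75+np.cos(q)*r+np.sin(q)*off]+o,z]
print("pred px knob, 105 outer face", proj(c,[L(150,0,121),L(105,-6,121),L(105,6,121)]))
```

```text
knob, lever axis pts (z121):
 [[-54.   67.9 121. ]
 [-47.5  43.3 121. ]
 [-37.1  10.6 121. ]
 [-26.7 -22.8 121. ]]
plate corner/hole z12 [[-56.7 102.   12. ]
 [-52.3 -87.2  12. ]] bar axis z~123 [[ 27.5  92.4 123. ]
 [ 28.7  35.6 123. ]
 [ 28.9 -15.2 123. ]]
pred px knob, 105 outer face [[346.86004017 157.47632423]
 [354.12068937 214.50306947]
 [368.99334285 210.11292483]]
```

>>> {"op": "apply_moves", "data": {
  "increments": [
    [1,23.5,0.5,0,0],
    [1,23.5,0.5,0,0],
    [1,23.5,0.5,0,0],
    [1,23.5,0.5,0,0],
    [1,23.5,0.5,0,0],
    [1,0,0,0,0],
    [1,0,0,10,0],
    [1,0,0,10,0],
    [1,0,0,0,0],
    [1,0,0,0,0]
  ]
}}

```text
t: 4.2
eef_pos: [517.8, 206.9, 108.8]
tcp_rot: [0.486, 1.57, 0.2]
ft_force: [0.6, 0.1, 0.3]
opening: 0.006
```

```bash
python3 -c "
from h import *
rep()"
```

```text
t 4.2 pos [517.8 206.9 108.8] unit xy [-79.4  29.8] F unit [0.53 0.25] 0.3 op 0.006
T cols x,y,z
 [[ 0.001  0.282  0.96 ]
 [ 0.     0.96  -0.282]
 [-1.     0.001  0.001]]
```

>>> {"op": "apply_moves", "data": {
  "increments": [
    [1,0,0,4,0],
    [1,0,0,4,0],
    [1,0,0,4,0],
    [1,0,0,4,0],
    [1,0,0,4,0],
    [1,0,0,4,0],
    [1,0,0,4,0],
    [1,0,0,4,0],
    [1,0,0,4,0],
    [1,0,0,0,0]
  ]
}}

```text
t: 5.2
eef_pos: [552.0, 196.9, 107.9]
tcp_rot: [-2.745, 1.57, -3.029]
ft_force: [-3.7, 3.2, 0.6]
opening: 0.006
```

```bash
python3 -c "
from h import *
rep()
c=cam('wrist'); cv2.imwrite('pics/wrist2.png',c['pixels'][:,:,::-1])"
```

```text
t 5.2 pos [552.  196.9 107.9] unit xy [-43.8  29.8] F unit [-4.45  2.03] 0.57 op 0.006
T cols x,y,z
 [[-0.001  0.281  0.96 ]
 [-0.     0.96  -0.281]
 [-1.    -0.    -0.   ]]
```

View pics/wrist2.png

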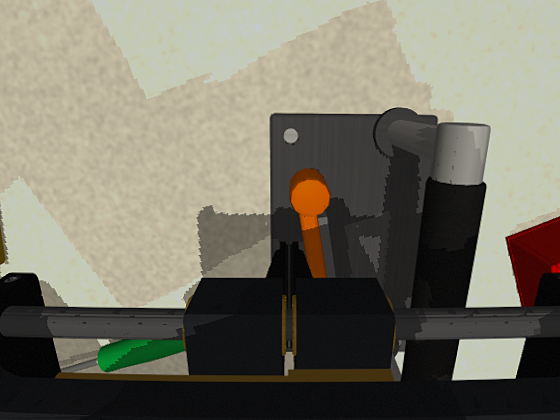

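Fingers are on the lever's outer side (contact near (300,250)), the lever is swinging in, and the push is 4.5 N. Continue gently.

>>> {"op": "apply_moves", "data": {
  "increments": [
    [1,0,0,2,0],
    [1,0,0,2,0],
    [1,0,0,2,0],
    [1,0,0,2,0],
    [1,0,0,2,0],
    [1,0,0,0,0]
  ]
}}

```text
t: 5.85
eef_pos: [561.1, 194.5, 108.0]
tcp_rot: [-3.122, 1.57, 2.877]
ft_force: [-4.8, 4.7, 1.0]
opening: 0.004
```

```bash
python3 -c "
from h import *
rep()"
```

```text
t 5.85 pos [561.1 194.5 108. ] unit xy [-34.3  30. ] F unit [-5.89  3.16] 1.01 op 0.004
T cols x,y,z
 [[-0.001  0.281  0.96 ]
 [ 0.     0.96  -0.281]
 [-1.    -0.    -0.001]]
```

>>> {"op": "apply_moves", "data": {
  "increments": [
    [1,0,0,1,0],
    [1,0,0,1,0],
    [1,0,0,0,0]
  ]
}}

```text
t: 6.15
eef_pos: [562.9, 194.0, 108.0]
tcp_rot: [3.096, 1.57, 2.812]
ft_force: [-4.8, 6.4, 0.6]
opening: 0.002
```

>>> {"op": "apply_moves", "data": {
  "increments": [
    [1,0,0,1,0],
    [1,0,0,0,0]
  ]
}}

```text
t: 6.35
eef_pos: [563.9, 193.8, 108.0]
tcp_rot: [3.009, 1.57, 2.724]
ft_force: [-4.3, 5.2, 0.5]
opening: 0.003
```

>>> {"op": "apply_moves", "data": {
  "increments": [
    [1,0,0,1,0],
    [1,0,0,0,0]
  ]
}}

```text
t: 6.55
eef_pos: [564.8, 193.5, 108.0]
tcp_rot: [2.995, 1.57, 2.71]
ft_force: [-5.2, 5.6, 0.4]
opening: 0.007
```

>>> {"op": "apply_moves", "data": {
  "increments": [
    [1,0,0,1,0],
    [1,0,0,0,0]
  ]
}}

```text
t: 6.75
eef_pos: [565.8, 193.3, 108.0]
tcp_rot: [2.989, 1.57, 2.705]
ft_force: [-5.3, 5.8, 0.0]
opening: 0.003
```

>>> {"op": "apply_moves", "data": {
  "increments": [
    [1,0,0,1,0],
    [1,0,0,0,0]
  ]
}}

```text
t: 6.95
eef_pos: [566.7, 193.0, 108.0]
tcp_rot: [2.973, 1.57, 2.689]
ft_force: [-4.4, 6.3, 0.3]
opening: 0.004
```

```bash
python3 -c "
from h import *
rep()"
```

```text
t 6.95 pos [566.7 193.  108. ] unit xy [-28.6  30.2] F unit [-6.03  4.79] 0.35 op 0.004
T cols x,y,z
 [[-0.001  0.281  0.96 ]
 [ 0.     0.96  -0.281]
 [-1.     0.    -0.001]]
```

>>> {"op": "apply_moves", "data": {
  "increments": [
    [1,0,0,1,0],
    [1,0,0,0,0]
  ]
}}

```text
t: 7.15
eef_pos: [567.6, 192.8, 108.0]
tcp_rot: [2.946, 1.57, 2.662]
ft_force: [-4.6, 6.6, 0.4]
opening: 0.006
```

>>> {"op": "apply_moves", "data": {
  "increments": [
    [1,0,0,1,0],
    [1,0,0,0,0]
  ]
}}

```text
t: 7.35
eef_pos: [568.6, 192.5, 108.0]
tcp_rot: [2.918, 1.57, 2.633]
ft_force: [-5.1, 6.8, 0.8]
opening: 0.003
```

```bash
python3 -c "
from h import *
rep()
c=cam('wrist'); cv2.imwrite('pics/wrist3.png',c['pixels'][:,:,::-1])"
```

```text
t 7.35 pos [568.6 192.5 108. ] unit xy [-26.6  30.3] F unit [-6.85  5.12] 0.78 op 0.003
T cols x,y,z
 [[-0.001  0.281  0.96 ]
 [ 0.001  0.96  -0.281]
 [-1.     0.    -0.001]]
```

View pics/wrist3.png

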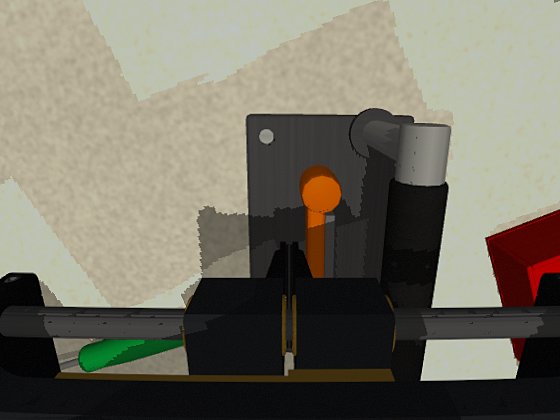

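Lever is nearly parallel to the bar (knob at (321,193), lever column at x 316, bar at 425..400), not yet at the stop. Continuing in 1 mm steps.

>>> {"op": "apply_moves", "data": {
  "increments": [
    [1,0,0,1,0],
    [1,0,0,0,0]
  ]
}}

```text
t: 7.6
eef_pos: [569.5, 192.3, 108.0]
tcp_rot: [2.864, 1.57, 2.579]
ft_force: [-5.7, 7.4, 0.9]
opening: 0.008
```

>>> {"op": "apply_moves", "data": {
  "increments": [
    [1,0,0,1,0],
    [1,0,0,0,0]
  ]
}}

```text
t: 7.8
eef_pos: [570.4, 192.1, 108.0]
tcp_rot: [2.866, 1.569, 2.582]
ft_force: [-7.2, 7.5, 0.1]
opening: 0.0
```

```bash
python3 -c "
from h import *
rep()
c=cam('wrist')
P=onz(c,[[321,193],[316,240]],121); print((P[:,:2]-o)@R2)
P=onz(c,[[425,150]],123); print((P[:,:2]-o)@R2)"
```

```text
t 7.8 pos [570.4 192.1 108. ] unit xy [-24.7  30.4] F unit [-9.02  5.15] 0.08 op 0.0
T cols x,y,z
 [[-0.001  0.281  0.96 ]
 [ 0.001  0.96  -0.281]
 [-1.     0.    -0.001]]
[[-10.88602959  74.46891335]
 [-12.54054446  52.98954377]]
[[30.97227059 93.14017845]]
```

>>> {"op": "apply_moves", "data": {
  "increments": [
    [1,0,0,1,0],
    [1,0,0,0,0]
  ]
}}

```text
t: 8.05
eef_pos: [570.9, 192.0, 108.0]
tcp_rot: [3.04, 1.569, 2.756]
ft_force: [-8.3, 8.4, 1.8]
opening: 0.003
```

>>> {"op": "apply_moves", "data": {
  "increments": [
    [1,0,0,1,0],
    [1,0,0,0,0]
  ]
}}

```text
t: 8.25
eef_pos: [571.1, 191.9, 108.0]
tcp_rot: [-3.109, 1.567, 2.889]
ft_force: [-11.4, 10.6, 4.0]
opening: 0.003
```

```bash
python3 -c "
from h import *
rep()"
```

```text
t 8.25 pos [571.1 191.9 108. ] unit xy [-24.   30.4] F unit [-13.95   6.98] 4.01 op 0.003
T cols x,y,z
 [[-0.004  0.281  0.96 ]
 [ 0.001  0.96  -0.281]
 [-1.    -0.    -0.004]]
```

>>> {"op": "apply_moves", "data": {
  "increments": [
    [1,0,0,0.8,0],
    [1,0,0,0,0],
    [1,0,0,0,0],
    [1,0,0,0,0],
    [1,0,0,0,0],
    [1,0,0,0,0],
    [1,0,0,0,0],
    [1,0,0,0,0]
  ]
}}

```text
t: 9.05
eef_pos: [571.3, 191.9, 107.9]
tcp_rot: [-3.051, 1.566, 2.947]
ft_force: [-14.9, 11.5, 4.6]
opening: 0.002
```

```bash
python3 -c "
from h import *
rep()
c=cam('wrist'); cv2.imwrite('pics/wrist4.png',c['pixels'][:,:,::-1])
h=cv2.cvtColor(c['pixels'],cv2.COLOR_RGB2HSV); m=(h[...,0]>5)&(h[...,0]<20)&(h[...,1]>180)&(h[...,2]>200); m[:, :270]=0; m[:,400:]=0
ys,xs=np.nonzero(m); print(xs.min(),xs.max(),ys.min(),ys.max())"
```

```text
t 9.05 pos [571.3 191.9 107.9] unit xy [-23.8  30.4] F unit [-17.54   6.85] 4.58 op 0.002
T cols x,y,z
 [[-0.005  0.281  0.96 ]
 [ 0.001  0.96  -0.281]
 [-1.    -0.    -0.005]]
313 342 195 224
```

View pics/wrist4.png

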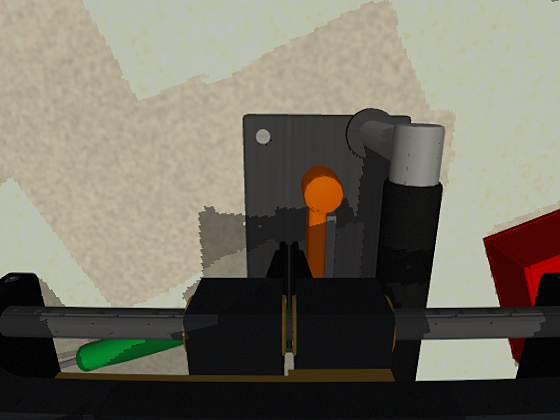

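Lever parallel to the bar (its edge at 313 and the knob at (323,192) with the bar to the right), motion has stalled and the push is 17.5 N: it is on its stop, and was held ~0.8 s. Now let it spring out fully.

>>> {"op": "apply_moves", "data": {
  "increments": [
    [1,0,0,-10,0],
    [1,0,0,-10,0],
    [1,0,0,-10,0],
    [1,0,0,-10,0],
    [1,0,0,-10,0],
    [1,0,0,-10,0],
    [1,0,0,-5,0],
    [1,0,0,0,0],
    [1,0,0,0,0],
    [1,0,0,0,0]
  ]
}}

```text
t: 10.1
eef_pos: [511.8, 208.8, 108.1]
tcp_rot: [0.302, 1.57, 0.018]
ft_force: [0.2, 0.5, -0.5]
opening: 0.003
```

>>> {"op": "apply_moves", "data": {
  "increments": [
    [1,0,0,0,0],
    [1,0,0,0,0],
    [1,0,0,0,0],
    [1,0,0,0,0]
  ]
}}

```text
t: 10.5
eef_pos: [511.4, 208.8, 108.1]
tcp_rot: [-1.571, 1.571, -1.855]
ft_force: [0.3, 1.2, 0.5]
opening: 0.001
```

```bash
python3 -c "
from h import *
rep()
c=cam('wrist'); cv2.imwrite('pics/wrist5.png',c['pixels'][:,:,::-1])
q=.3
L=lambda r,off,z:np.r_[R2@[-12-np.sin(q)*r+np.cos(q)*off,-75+np.cos(q)*r+np.sin(q)*off]+o,z]
print(proj(c,[L(150,0,121),L(105,0,121)]))"
```

```text
t 10.5 pos [511.4 208.8 108.1] unit xy [-86.1  29.8] F unit [-0.09  1.26] 0.54 op 0.001
T cols x,y,z
 [[-0.     0.281  0.96 ]
 [-0.     0.96  -0.281]
 [-1.    -0.     0.   ]]
[[357.50064371 205.56181468]
 [380.57061139 293.76462979]]
```

View pics/wrist5.png

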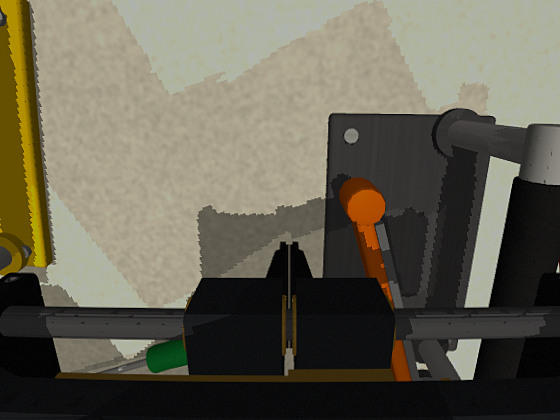

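Lever has sprung out again: knob at (365,203), with the same ~2.5 mm offset from prediction as before the press. The fingers are clear and the force is ~0. Second press.

>>> {"op": "apply_moves", "data": {
  "increments": [
    [1,0,0,8,0],
    [1,0,0,8,0],
    [1,0,0,6,0],
    [1,0,0,6,0],
    [1,0,0,6,0],
    [1,0,0,6,0],
    [1,0,0,6,0],
    [1,0,0,6,0],
    [1,0,0,4,0],
    [1,0,0,4,0]
  ]
}}

```text
t: 11.55
eef_pos: [568.6, 192.5, 107.9]
tcp_rot: [3.094, 1.569, 2.81]
ft_force: [-6.5, 5.2, 0.6]
opening: 0.008
```

>>> {"op": "apply_moves", "data": {
  "increments": [
    [1,0,0,1,0],
    [1,0,0,1,0],
    [1,0,0,1,0],
    [1,0,0,0,0],
    [1,0,0,0,0]
  ]
}}

```text
t: 12.05
eef_pos: [570.8, 191.9, 107.9]
tcp_rot: [-3.108, 1.568, 2.89]
ft_force: [-6.8, 7.6, 1.8]
opening: 0.003
```

```bash
python3 -c "
from h import *
rep()"
```

```text
t 12.05 pos [570.8 191.9 107.9] unit xy [-24.3  30.3] F unit [-8.65  5.39] 1.77 op 0.003
T cols x,y,z
 [[-0.003  0.281  0.96 ]
 [ 0.001  0.96  -0.281]
 [-1.    -0.    -0.003]]
```

>>> {"op": "apply_moves", "data": {
  "increments": [
    [1,0,0,1,0],
    [1,0,0,0.8,0],
    [1,0,0,0,0],
    [1,0,0,0,0],
    [1,0,0,0,0]
  ]
}}

```text
t: 12.55
eef_pos: [571.2, 191.8, 107.8]
tcp_rot: [-3.01, 1.565, 2.989]
ft_force: [-14.2, 10.7, 5.3]
opening: 0.002
```

```bash
python3 -c "
from h import *
rep()"
```

```text
t 12.55 pos [571.2 191.8 107.8] unit xy [-23.9  30.3] F unit [-16.58   6.25] 5.27 op 0.002
T cols x,y,z
 [[-0.005  0.281  0.96 ]
 [ 0.001  0.96  -0.281]
 [-1.    -0.001 -0.005]]
```

Same position and force as the first press. I hold briefly, check the lever and the rest of the bench, then hand in.

>>> {"op": "apply_moves", "data": {
  "increments": [
    [1,0,0,0,0],
    [1,0,0,0,0],
    [1,0,0,0,0],
    [1,0,0,0,0],
    [1,0,0,0,0],
    [1,0,0,0,0]
  ]
}}

```text
t: 13.15
eef_pos: [571.2, 191.8, 107.8]
tcp_rot: [-3.008, 1.565, 2.99]
ft_force: [-14.8, 10.5, 5.7]
opening: 0.005
```

Run:
```python
from h import *
rep()
w=cam('wrist'); a=cv2.imread('pics/wrist4.png')[:,:,::-1]
print("wrist diff vs 1st press",np.abs(w["pixels"].astype(int)-a).mean())
s=cam('scene'); cv2.imwrite('pics/final.png',s["pixels"][:,:,::-1])
```

```text
t 13.15 pos [571.2 191.8 107.8] unit xy [-23.9  30.3] F unit [-17.16   5.93] 5.7 op 0.005
T cols x,y,z
 [[-0.005  0.281  0.96 ]
 [ 0.001  0.96  -0.281]
 [-1.    -0.001 -0.005]]
wrist diff vs 1st press 1.357063492063492
```

View pics/final.png

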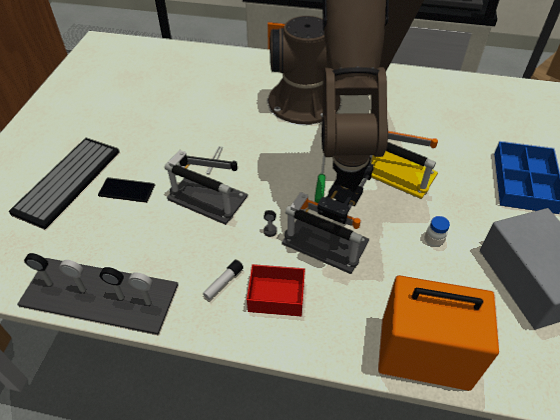

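The final scene shows the orange lever held in (knob at (357,223)) behind the bar. The black lever at (205,165) and the other items are where they were.

```bash
python3 -c "
from cell import env
print(env.job_done())"
```

```text
the job is handed in; nothing more can be done
None
```

I pressed the orange brake lever against its stop twice and handed the job in while still holding the second press, at about 13 s of the 38 s allowed.

- **First press:** using the closed fingers' backs on the outer face, I pressed until motion stalled at about 17.5 N. I held it there about 0.8 s, then backed the fingers clear. The wrist camera showed the lever fully out again with the force at about zero.
- **Second press:** it ended within 0.2 mm of the first along the pressing direction, at about 17 N, and the wrist picture is nearly identical to the first press.
- **Final scene picture:** the black lever and the loose items look unmoved, and I saw no contact with the bar in any picture.
- **Disagreements:** the two fixed cameras' positions for the unit differed by about 6 mm along the lever. The stop was met about 6 mm further in than the 24 mm I assumed for the closed fingers' thickness would give. I relied on force and on the lever being parallel to the bar instead. There was also a steady sideways force of about 6 N, which I took to be friction.

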